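Close and clamp a plaster casting mould in its cam press

ROBOT

A 7-joint arm with a two-finger parallel gripper is mounted at the origin on the work surface. World frame = base frame: x ahead of the robot, y to its left, z up, the work surface at z = 0. Lengths are in m, angles in rad, forces in N, time in s.
With the tool pointing down it reaches from about 0.35 to 0.9 m from the base axis. Payload 8.1 kg.
Tool frame: the origin (TCP) lies midway between the tips of the shut fingers; the grasp point (between the pads) lies 19 mm behind it; z points along the fingers, y is the line along which they close (so a half turn about z gives the same grasp; the last joint's range is limited). The gripper opens to 92 mm and grips with 3 to 60 N. Pads are 19 mm wide; open, the fingers measure 130 mm over their backs; the gripper's body (75 mm by 190 mm) begins 47 mm behind the grasp point.
Start: joints at [-1.25, 0.434, 0.025, 1.573, -0.012, 1.134, -0.075], TCP at [0.257, 0.57, 0.227] pointing down, gripper open.
Joint ranges: [-2.62, 2.62], [-0.44, 2.09], [-1.27, 1.32], [0.08, 2.57], [-1.32, 4.46], [0.12, 2], [-2.74, 2.74]. Speed limits (rad/s): [2.22, 2.22, 3.01, 3.01, 3.14, 3.14, 3.14].

INTERFACE

Orientations are given as a rotation vector (axis times angle).
In Python, from bench import robot gives the robot as it stands.
- The arm moves only by the tool servo_tool, never from a script. Its argument "increments" is a list of rows, each an object of numbers: "tx", "ty", "tz": the shift along the tool's x, y, z in mm; "roll": the turn about the tool's z in rad; "fingers": the closure, from 0 (fully open) to 1 (shut). In form: [{"tx": .., "ty": .., "tz": .., "roll": .., "fingers": ..}, ...]. A call has 1 to 5 rows; each row shifts and turns the commanded pose from where the row before left it, along the tool's axes as they then stand; what a row does not reach is not made up. A row lasts 1/8 s, in which the tool goes at most 62.5 mm and 10.7 degrees, less where a joint would pass 70% of its speed; a pose out of reach is approached as far as the arm can. A call with a gripper value outside its range is refused whole. The fingers move at their own pace and stop on an object; "grip_force" is the grip in N (left out, the last holds). Time passes only in rows, so rows that do not move let the fingers close. It gives the time, the measured TCP pose, the force, the opening and the grip force at its end, in the units of the state.
- robot.get_obs(): the state, without advancing time (a new reading comes with each control period).
- robot.capture(name): name is "scene" or "top"; returns the picture (384x512x3 uint8, red, green, blue); there is no depth.
- robot.calibration(name): a dict with "vertical_fov" (degrees; the focal length in pixels is half the picture's height over the tangent of half this angle, whatever the lens; pixels are square), "cx", "cy" (the principal point, pixels), "R" (3x3) and "t" (3): a world point X has camera coordinates R X + t. Camera axes: x right, y down, z forward; pixel columns grow to the right and rows downward; lengths in m; the calibration is good to about 2 mm. A picture is of the moment at which its call begins. calibration takes no time and is no camera call.
- robot.hand_in(): hands the job in; it is judged then, once.
Trained networks look in the newest picture that a camera, given by its name, has taken for a name from the list of things; names that differ only in an ending like _2 or _b are one class to them, and where a whole thing is asked for, a point or a joint stands for the part that bears it (a point fixed in the world has none). Each returns a list of dicts, best first, with "p" (0 to 1); they miss things now and then, are a little off and sometimes report something else, mostly with a low value. They report only what shows in the picture. A call takes as long as a camera call. They do not tell look-alikes from the thing itself.
- robot.regions_of(thing, camera): "pixels" (384x512 bool, what is visible of it).
- robot.place_of(thing, camera): "at" ([x, y, z] in m, in the coordinates of the camera as it stood for that picture, good to about 4 mm: a listed point, or the origin of a listed thing).
The state is a dict: "clock": time; "qpos": joint angles; "qd": joint speeds; "tau": joint torques, N m; "eef_pos": TCP position; "eef_rot": TCP orientation; "wrist_force": force on the tool from outside, world axes, zero at the start; "moment": the same for the moment, N m; "gripper_width": finger opening in m; "grip_force": force on a finger pad.
Only numpy, scipy, OpenCV 4.12 (cv2) and the standard library are available. Lean on these libraries where they do the work, as an engineer would, in place of code of your own. Each camera call takes 0.05 s, during which the arm holds its last target. There are 200 camera calls.

TASK

Take the loose half of the plaster mould by the lug on its top, set it down in the wooden cradle between the two low rails, and slide its parting face firmly but gently home against the fixed half until you feel the faces meet. Let go of it, then swing the cam lever round with the fingers until it snaps past centre and stays clamped. Plaster chips and the lever bends, so never force either, and leave the other pottery things alone.

Things in the scene. Friction and masses are not known exactly. Their poses are not given: they have to be found in the camera images.
- cradle: Brown wooden board 150 (x) x 325 (y) x 18 mm high, fixed on the table; origin at table level, 12.5 mm in +y from its middle. +y is the pressing direction: clamp at the -y end, fixed mould half at the +y end. Two low rails, 14 mm high above the board, 12 wide, 85 long, centred at x = +-63 mm, y = 18 mm: the channel between them is 114 mm wide.
- cradle_seat (a point): Point on the board's top (18 mm above the table) where the middle of the loose half's underside should lie once home; axes as the cradle. True home differs by up to 6 mm along y (hand-cast plaster) and must be felt. Lever open, the slot between pad and fixed half is 72 +-6 mm long along y and starts 44 mm in -y of this point; set down 11 mm in -y of it, the mould always clears both ends.
- back_half: Fixed half of the mould: wooden fence with a white plaster block 104 wide, 60 mm high, standing on the board. Origin on the board's top face at the near (-y) side of the fence, axes as the cradle. The plaster's parting face looks to -y and lies 49 to 61 mm in -y from the origin, differing from cast to cast.
- mould: Loose half of the mould, the only white plaster block with a lug on top: block 104 (x) x 56 (y) x 60 mm high, 0.5 to 0.85 kg. Origin at the middle of the underside. Its +y face (the side of the small round brown stain on its top) is the parting face that must meet the fixed half, so its yaw must become the cradle's. Starts flat on the table.
- mould_lug (a point): Middle of the square-edged lug on the loose half, the place to grip: lug 32 (x) x 40 (y) x 30 mm high, on the block's top (60 to 90 mm above its underside); this point is 80 mm above the underside and 4 mm in -y from the block's middle.
- cam_block: Dark steel cam clamp screwed on the cradle's -y end: foot 80 x 70 mm, body 50 x 50 mm; carries the lever and a push pad faced with rubber (50 wide, 26 high). Origin on the board's top, below the lever's pivot. The pad's face is 103 mm in +y from the pivot with the lever open and moves about 26 mm in +y as it closes; the pad is sprung and holds with 9 to 15 N.
- lever_pivot (a point): Pivot of the lever, at mid-height of the lever bar (61 mm above the table). The lever turns about the vertical here, clockwise seen from above to close: from pointing to the cradle's -y (open) to its -x (closed). More than 30 N of the fingers on the clamp or lever bends it.
- lever_tip (a point): Centre of the black ball, 26 mm across, at the lever's end, 117 mm from the pivot. The lever is an aluminium bar 14 wide, 22 high (50 to 72 mm above the table), which swings level above the table; nothing stands below or beside its outer half.
- lever (a joint): Lever angle in rad. 0 = open, pointing to the cradle's -y; grows clockwise seen from above; 1.6 = closed at its stop, pointing to the cradle's -x. It resists with a force rising to about 10 N at 90 mm from the pivot, springs back if let go before centre (about 1.4), and past centre snaps to the stop by itself and stays.
- hump: Round white plaster hump mould, 88 mm across, 50 mm high, domed, no lug. Bystander near the loose half. Origin at the centre of its underside.
- mug: Brown clay mug, 80 mm across, 90 mm high. Bystander. Origin at the centre of its underside.
- water_pot: White bowl, 100 mm across, 60 mm high. Bystander. Origin at the centre of its underside.
- mould_face (a point): Middle of the loose half's parting face (28 mm in +y of its middle, 30 mm up). Pressed home means at least 3 N between the two faces for 0.2 s, the lever still open. The half also drags on the board with 3 to 6 N, so push in +y until about 9 to 12 N is felt in all, wait, let go. More than 24 N between the faces chips them.
Mind the look-alikes: they are no part of the job. What is shaped like the mould but green or pink is not meant.

How it is judged:
By the outcome, as a careful person would: the job done as asked, in the order asked, and still so for the second after the job is handed in, with the robot touching nothing.
It also fails if it takes over 72 s, if anything falls off the work surface, if the arm or the gripper's body presses on something with over 40 N, if the wrist force passes 120 N, or if a joint passes its speed limit or range.

## Working session

There is one attempt and no reset: what is moved stays moved. The work goes in short steps, Python scripts to look and compute and a tool call to move; the robot and the scene stay as the last step left them, time stands still between calls to the robot, and variables do not carry over. Pictures are saved under pics/ and viewed, at most 10 in all, crops included, and the job is handed in when it is done.

Besides the shell and the picture viewer there is one more tool, called after "Request:" as name(argument=value, ...), one argument or row to a line, values as JSON. servo_tool: Moves the arm, as the interface text tells. Its arguments: {"type":"object","properties":{"increments":{"type":"array"},"grip_force":{"type":"number"}},"required":["increments"]}

```bash
mkdir -p pics; ls
cat > h.py <<'E'
import numpy as np,cv2
from bench import robot
from scipy.spatial.transform import Rotation as Ro
def cal(n):
    c=robot.calibration(n);f=192/np.tan(np.radians(c["vertical_fov"])/2);return c,f,np.array(c["R"]),np.array(c["t"])
def w(n,p):
    c,f,R,t=cal(n);return R.T@(np.array(p)-t)
def px(n,X):
    c,f,R,t=cal(n);q=R@np.array(X)+t;return np.round([c["cx"]+f*q[0]/q[2],c["cy"]+f*q[1]/q[2]],1)
def ray(n,u,v,z):
    c,f,R,t=cal(n);d=R.T@np.array([(u-c["cx"])/f,(v-c["cy"])/f,1]);o=-R.T@t;return o+d*(z-o[2])/d[2]
E
python3 - <<'E'
from h import *
np.set_printoptions(precision=3,suppress=True)
ims=[]
for n in ("scene","top"):
    im=robot.capture(n);cv2.imwrite(f"pics/{n}0.png",im[:,:,::-1])
    for k in ("cradle","cradle_seat","back_half","mould","mould_lug","cam_block","lever_pivot","lever_tip","hump","mug","water_pot","mould_face"):
        print(n,k,[(w(n,r["at"]),px(n,w(n,r["at"])),round(r["p"],2)) for r in robot.place_of(k,n)])
o=robot.get_obs();print(o)
E
```

```text
pics
scene cradle [(array([ 0.542, -0.052, -0.003]), array([227.5, 239.4]), 0.91)]
scene cradle_seat [(array([ 0.546, -0.02 ,  0.017]), array([234.4, 229.5]), 0.93)]
scene back_half [(array([0.558, 0.059, 0.017]), array([251.3, 216.6]), 0.64)]
scene mould [(array([0.331, 0.431, 0.003]), array([254.7, 143.9]), 0.83), (array([0.451, 0.302, 0.002]), array([262.9, 170.7]), 0.82), (array([ 0.481,  0.439, -0.004]), array([287.9, 156.9]), 0.64)]
scene mould_lug [(array([0.34 , 0.433, 0.079]), array([257.4, 128.3]), 0.95), (array([0.488, 0.432, 0.077]), array([290.4, 141.1]), 0.69), (array([0.458, 0.303, 0.083]), array([265.6, 153.8]), 0.61)]
scene cam_block [(array([ 0.528, -0.171,  0.019]), array([200.2, 256.5]), 0.7), (array([ 0.381,  0.18 , -0.003]), array([228.8, 182.2]), 0.21)]
scene lever_pivot [(array([ 0.526, -0.17 ,  0.057]), array([199.3, 247.8]), 0.73)]
scene lever_tip [(array([ 0.512, -0.288,  0.059]), array([168.5, 271.5]), 0.81)]
scene hump [(array([0.632, 0.312, 0.   ]), array([307.2, 187.5]), 0.82)]
scene mug [(array([0.445, 0.334, 0.028]), array([266.4, 160.4]), 0.65), (arr
[... 1911 characters left out ...]
, 0.334, 0.029]), array([153.4, 227.9]), 0.9), (array([0.304, 0.415, 0.034]), array([120.3, 282. ]), 0.77), (array([0.484, 0.464, 0.026]), array([104.8, 212.3]), 0.73), (array([ 0.773,  0.112, -0.   ]), array([240.7, 108.9]), 0.46)]
{'clock': 1.3, 'qpos': array([-1.25 ,  0.435,  0.025,  1.573, -0.012,  1.134, -0.075]), 'qd': array([-0.001, -0.001, -0.   , -0.002,  0.001, -0.   ,  0.   ]), 'tau': array([  0.001, -66.768,   0.985, -31.479,  -0.06 ,   0.033,   0.   ]), 'eef_pos': array([0.257, 0.57 , 0.227]), 'eef_rot': array([0.661, 3.071, 0.   ]), 'wrist_force': array([ 0.179,  0.157, -0.013]), 'moment': array([-0.04 ,  0.011,  0.037]), 'grip_force': 0.0, 'gripper_width': 0.09211111785648707}
```

Run:
```python
import cv2
t=cv2.imread("pics/top0.png");s=cv2.imread("pics/scene0.png")
a=cv2.resize(t[170:310,70:240],None,fx=4,fy=4,interpolation=2)[:560,:680];cv2.imwrite("pics/crop.png",a)
cv2.imwrite("pics/t1.png",cv2.resize(t,(800,600)))
```

```text
(no output)
```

View pics/t1.png

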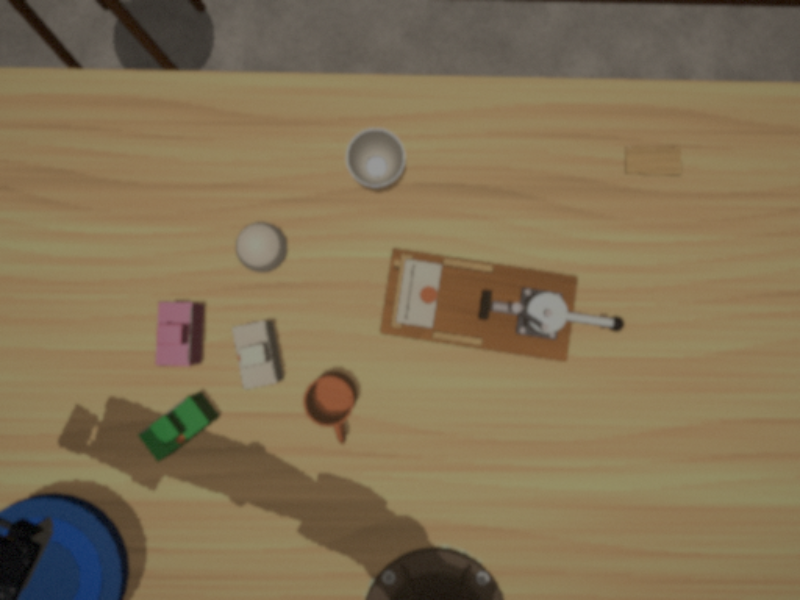

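View pics/crop.png

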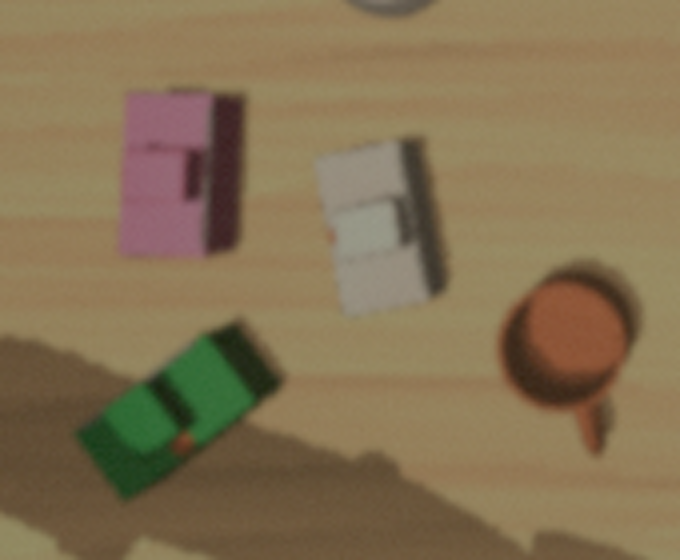

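Look-alikes: pink (top px 121,212), green (121,270), white plaster with lug (165,225). The white block is the one meant: it is plaster, it has a lug, and its brown stain faces +y (crop 333,235). The crop confirms it. The white dome (167,158) is the hump, and the cradle is at (300,194).

Run:
```python
from h import *
np.set_printoptions(precision=4,suppress=True)
im=robot.capture("top");hsv=cv2.cvtColor(im,cv2.COLOR_RGB2HSV)
def rect(mask,z,name):
    cs,_=cv2.findContours(mask.astype(np.uint8),0,2);c=max(cs,key=cv2.contourArea)
    P=np.array([ray("top",u,v,z)[:2] for u,v in c[:,0]])*1000
    (cx,cy),(a,b),th=cv2.minAreaRect(P.astype(np.float32));print(name,cx,cy,a,b,th)
for k,z in (("mould",.06),("cradle",.018),("back_half",.078)):
    for r in robot.regions_of(k,"top")[:3]: rect(r["pixels"],z,k+" %.2f"%r["p"])
m=np.zeros((384,512),bool);m[200:255,145:175]=1
h=hsv[200:255,145:185];g=np.zeros((384,512),np.uint8);g[200:255,145:185]=((h[...,1]<60)&(h[...,2]>110));rect(g,.06,"mould hsv")
P=[w("top",robot.place_of(k,"top")[0]["at"]) for k in("lever_tip","lever_pivot","back_half")]
print(P)
s=cv2.imread("pics/scene0.png");cv2.imwrite("pics/s1.png",cv2.resize(s[110:300,130:350],None,fx=3.4,fy=3,interpolation=2))
```

```text
mould 0.84 449.6881408691406 297.1728820800781 104.7236328125 68.24878692626953 12.359896659851074
mould 0.72 333.17279052734375 420.53155517578125 61.26829528808594 124.85662078857422 38.356292724609375
mould 0.63 480.2716369628906 424.5809326171875 75.80094909667969 105.22383880615234 88.86715698242188
cradle 0.96 530.5264282226562 -112.17514038085938 410.5234375 150.04647827148438 81.67027282714844
back_half 0.78 553.8742065429688 42.23616027832031 70.77359771728516 114.0696792602539 87.55960083007812
back_half 0.21 622.5330200195312 291.4951477050781 80.51852416992188 77.92198944091797 46.331050872802734
mould hsv 450.0369873046875 303.57073974609375 103.41708374023438 53.75669860839844 12.097712516784668
[array([ 0.5065, -0.2877,  0.0598]), array([ 0.5255, -0.1689,  0.062 ]), array([0.5564, 0.0572, 0.0144])]
```

View pics/s1.png

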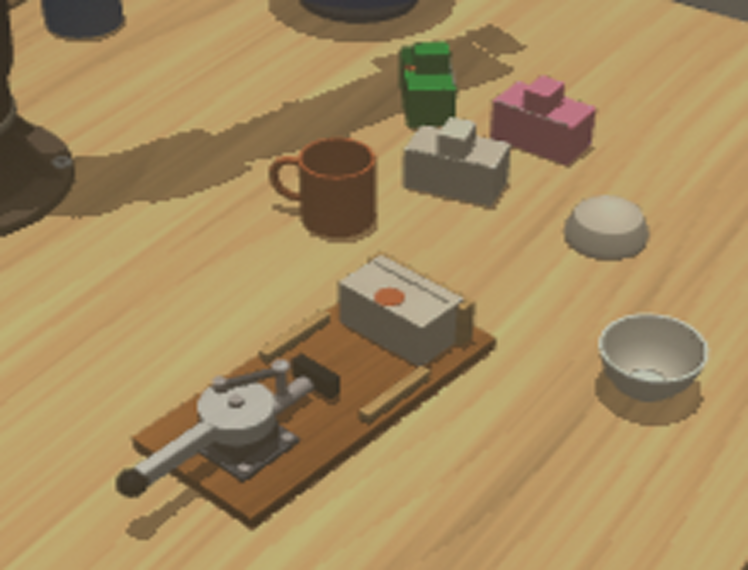

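The scene view agrees: white mould, cradle with the fixed half, rails, pad and open lever. The fence stands no higher than the plaster. I'll turn the tool first so the fingers close along the mould's y.

Request:
servo_tool(
  increments=[
    {"roll": -0.16},
    {"roll": -0.16},
    {"roll": -0.16},
    {"roll": -0.155},
    {"tz": 0},
  ],
  grip_force=40,
)

```text
$.increments[0]: bad value
```

```bash
cat >> h.py <<'E'
def go(x,y,z,yaw):
    o=robot.get_obs();M=Ro.from_rotvec(o["eef_rot"]).as_matrix();p=np.array(o["eef_pos"])
    ty=np.degrees(np.arctan2(M[1,1],M[0,1]));d=M.T@(np.array([x,y,z])-p)*1000
    print("t",round(o["clock"],2),"pos",p.round(4),"yaw",round(ty,2),"tilt",M[:,2].round(3),"F",np.round(o["wrist_force"],1),"M",np.round(o["moment"],2),"w",round(o["gripper_width"],4),"gf",round(o["grip_force"],1),"q",np.round(o["qpos"],2))
    print("shift mm (tool)",d.round(1),"roll",round(-np.radians((yaw-ty+180)%360-180),3))
E
python3 -c "
from h import *
go(.451,.300,.13,102.1)"
```

```text
t 1.65 pos [0.257  0.5697 0.2267] yaw 65.71 tilt [ 0. -0. -1.] F [-1.5  0.5 -0.1] M [ 0.05 -0.02  0.02] w 0.092 gf 0.0 q [-1.25  0.43  0.03  1.57 -0.01  1.13 -0.08]
shift mm (tool) [-287.7 -166.    96.7] roll -0.635
```

Request:
servo_tool(
  increments=[
    {"tx": 0, "ty": 0, "tz": 0, "roll": -0.16, "fingers": 0},
    {"tx": 0, "ty": 0, "tz": 0, "roll": -0.16, "fingers": 0},
    {"tx": 0, "ty": 0, "tz": 0, "roll": -0.16, "fingers": 0},
    {"tx": 0, "ty": 0, "tz": 0, "roll": -0.155, "fingers": 0},
    {"tx": 0, "ty": 0, "tz": 0, "roll": 0, "fingers": 0},
  ],
  grip_force=40,
)

```text
clock: 2.28
eef_pos: [0.2572, 0.5697, 0.2267]
eef_rot: [0.329, -3.124, -0.0]
wrist_force: [-0.2, 0.8, -0.4]
gripper_width: 0.0915
grip_force: 0.0
```

```bash
python3 -c "
from h import *
go(.451,.300,.13,102.1)"
```

```text
t 2.27 pos [0.2572 0.5697 0.2267] yaw 102.03 tilt [-0.  0. -1.] F [-0.2  0.8 -0.4] M [0.08 0.04 0.02] w 0.0915 gf 0.0 q [-1.15  0.44 -0.12  1.56  0.05  1.14  0.5 ]
shift mm (tool) [-133.4 -304.1   96.7] roll -0.001
```

Request:
servo_tool(
  increments=[
    {"tx": -19, "ty": -43, "tz": 0, "roll": 0, "fingers": 0},
    {"tx": -19, "ty": -43, "tz": 5, "roll": 0, "fingers": 0},
    {"tx": -19, "ty": -43, "tz": 15, "roll": 0, "fingers": 0},
    {"tx": -19, "ty": -43, "tz": 15, "roll": 0, "fingers": 0},
    {"tx": -19, "ty": -43, "tz": 15, "roll": 0, "fingers": 0},
  ],
)

```text
clock: 2.9
eef_pos: [0.3958, 0.3782, 0.1765]
eef_rot: [-0.324, 3.124, 0.001]
wrist_force: [1.0, -0.0, 0.9]
gripper_width: 0.0915
grip_force: 0.0
```

Request:
servo_tool(
  increments=[
    {"tx": -19, "ty": -44, "tz": 15, "roll": 0, "fingers": 0},
    {"tx": -19, "ty": -45, "tz": 15, "roll": 0, "fingers": 0},
    {"tx": 0, "ty": 0, "tz": 0, "roll": 0, "fingers": 0},
    {"tx": 0, "ty": 0, "tz": 0, "roll": 0, "fingers": 0},
  ],
)

```text
clock: 3.4
eef_pos: [0.4507, 0.3008, 0.1469]
eef_rot: [-0.327, 3.124, 0.001]
wrist_force: [-0.4, 0.6, 0.5]
gripper_width: 0.092
grip_force: 0.0
```

Run:
```python
from h import *
np.set_printoptions(precision=4,suppress=True)
go(.451,.300,.066,102.1)
for n in("top","scene"):
    im=robot.capture(n)
    for k in("mould_lug","mould"): print(n,k,[w(n,r["at"]) for r in robot.place_of(k,n)[:3]])
    u,v=map(int,px(n,[.45,.30,.08]));cv2.imwrite(f"pics/{n}2.png",cv2.resize(im[v-50:v+50,u-60:u+60,::-1],None,fx=4,fy=4,interpolation=2))
a=[cv2.imread(f"pics/{n}2.png") for n in("top","scene")];cv2.imwrite("pics/c2.png",cv2.resize(np.hstack(a),(800,334)))
```

```text
t 3.4 pos [0.4507 0.3008 0.1469] yaw 101.94 tilt [ 0.     0.001 -1.   ] F [-0.4  0.6  0.5] M [ 0.04  0.04 -0.04] w 0.092 gf 0.0 q [-0.66  0.39 -0.04  1.87  0.02  0.88  1.07]
shift mm (tool) [-0.1 -0.9 80.9] roll -0.003
top mould_lug [array([0.4867, 0.4303, 0.0824])]
top mould [array([ 0.4531,  0.3034, -0.0053]), array([0.4862, 0.4334, 0.0006])]
scene mould_lug [array([0.4853, 0.4323, 0.0781]), array([0.455, 0.302, 0.083]), array([0.3373, 0.4329, 0.0778])]
scene mould [array([ 0.453 ,  0.3021, -0.0004]), array([ 0.4839,  0.4364, -0.0006]), array([ 0.3335,  0.4326, -0.0005])]
```

View pics/c2.png

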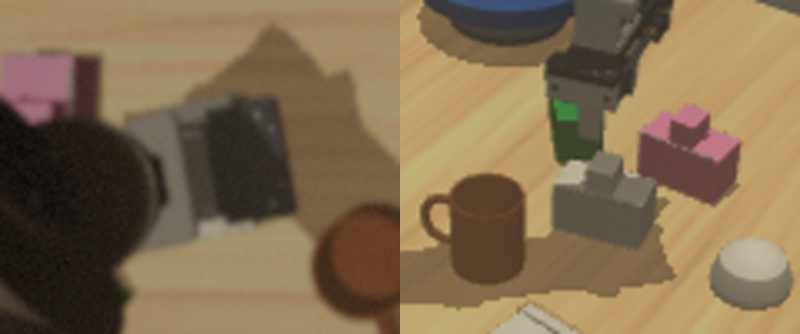

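The mould still stands as before, with the gripper over it. The lug shows at about (603,170) in the right half, with the finger at (590,115) above it. The margin is 26 mm per side, so I'll descend.

Request:
servo_tool(
  increments=[
    {"tx": -2, "ty": -1, "tz": 25, "roll": 0, "fingers": 0},
    {"tx": 0, "ty": 0, "tz": 25, "roll": 0, "fingers": 0},
    {"tx": 0, "ty": 0, "tz": 20, "roll": 0, "fingers": 0},
    {"tx": 0, "ty": 0, "tz": 11, "roll": 0, "fingers": 0},
    {"tx": 0, "ty": 0, "tz": 0, "roll": 0, "fingers": 0},
  ],
)

```text
clock: 4.32
eef_pos: [0.4526, 0.2998, 0.0653]
eef_rot: [0.331, -3.123, 0.001]
wrist_force: [0.0, 0.4, 0.6]
gripper_width: 0.0921
grip_force: 0.0
```

Request:
servo_tool(
  increments=[
    {"tx": 0, "ty": 0, "tz": 0, "roll": 0, "fingers": 0.4},
    {"tx": 0, "ty": 0, "tz": 0, "roll": 0, "fingers": 0.5},
    {"tx": 0, "ty": 0, "tz": 0, "roll": 0, "fingers": 0.6},
    {"tx": 0, "ty": 0, "tz": 0, "roll": 0, "fingers": 0.7},
    {"tx": 0, "ty": 0, "tz": 0, "roll": 0, "fingers": 1},
  ],
  grip_force=40,
)

```text
clock: 4.95
eef_pos: [0.453, 0.2998, 0.0658]
eef_rot: [-0.331, 3.124, 0.0]
wrist_force: [-0.2, -0.5, 0.5]
gripper_width: 0.0463
grip_force: 0.0
```

Run:
```python
from h import *
go(.453,.300,.066,102.1)
im=robot.capture("scene");u,v=map(int,px("scene",[.45,.30,.08]));cv2.imwrite("pics/g1.png",cv2.resize(im[v-60:v+60,u-70:u+70,::-1],None,fx=5,fy=5,interpolation=2))
```

```text
t 4.95 pos [0.453  0.2998 0.0658] yaw 102.09 tilt [ 0.  0. -1.] F [-0.2 -0.5  0.5] M [ 0.06  0.01 -0.01] w 0.0463 gf 0.0 q [-0.65  0.5  -0.04  1.94  0.03  0.7   1.07]
shift mm (tool) [-0.1  0.2 -0.2] roll -0.0
```

Request:
servo_tool(
  increments=[
    {"tx": 0, "ty": 0, "tz": 0, "roll": 0, "fingers": 1},
    {"tx": 0, "ty": 0, "tz": 0, "roll": 0, "fingers": 1},
    {"tx": 0, "ty": 0, "tz": 0, "roll": 0, "fingers": 1},
    {"tx": 0, "ty": 0, "tz": 0, "roll": 0, "fingers": 1},
  ],
  grip_force=40,
)

```text
clock: 5.5
eef_pos: [0.453, 0.2997, 0.0657]
eef_rot: [0.331, -3.124, 0.0]
wrist_force: [0.4, -0.4, -0.2]
gripper_width: 0.0399
grip_force: 40.0
```

Request:
servo_tool(
  increments=[
    {"tx": 0, "ty": 0, "tz": -5, "roll": 0, "fingers": 1},
    {"tx": 0, "ty": 0, "tz": -10, "roll": 0, "fingers": 1},
    {"tx": 0, "ty": 0, "tz": -10, "roll": 0, "fingers": 1},
    {"tx": 0, "ty": 0, "tz": -10, "roll": 0, "fingers": 1},
    {"tx": 0, "ty": 0, "tz": 0, "roll": 0, "fingers": 1},
  ],
)

```text
clock: 6.12
eef_pos: [0.4535, 0.3002, 0.1019]
eef_rot: [-0.331, 3.122, 0.002]
wrist_force: [0.6, -0.4, -4.5]
gripper_width: 0.0401
grip_force: 40.0
```

Run:
```python
from h import *
go(.553,-.03,.18,81.7)
im=robot.capture("scene");u,v=map(int,px("scene",[.45,.30,.08]));cv2.imwrite("pics/g2.png",cv2.resize(im[v-60:v+60,u-70:u+70,::-1],None,fx=4,fy=4,interpolation=2))
```

```text
t 6.12 pos [0.4535 0.3002 0.1019] yaw 102.1 tilt [ 0.002  0.001 -1.   ] F [ 0.6 -0.4 -4.5] M [0.05 0.01 0.06] w 0.0401 gf 40.0 q [-0.65  0.44 -0.04  1.91  0.02  0.78  1.08]
shift mm (tool) [ -28.2 -343.7  -78.4] roll 0.356
```

View pics/g2.png

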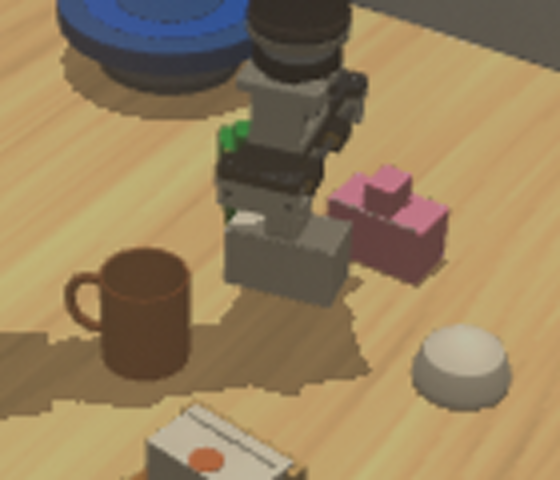

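Mould held: opening 40.1 mm, which is the lug's y size. Lifting and turning to the cradle's yaw.

Request:
servo_tool(
  increments=[
    {"tx": 0, "ty": 0, "tz": -22, "roll": 0.06, "fingers": 1},
    {"tx": 0, "ty": 0, "tz": -22, "roll": 0.1, "fingers": 1},
    {"tx": 0, "ty": 0, "tz": -22, "roll": 0.1, "fingers": 1},
    {"tx": 0, "ty": 0, "tz": -22, "roll": 0.096, "fingers": 1},
    {"tx": 0, "ty": 0, "tz": 0, "roll": 0, "fingers": 1},
  ],
)

```text
clock: 6.8
eef_pos: [0.4536, 0.3004, 0.1897]
eef_rot: [0.226, 3.131, 0.003]
wrist_force: [-0.1, 0.5, -5.8]
gripper_width: 0.0399
grip_force: 40.0
```

```bash
python3 -c "
from h import *
go(.545,-.038,.19,81.7)"
```

```text
t 6.8 pos [0.4536 0.3004 0.1897] yaw 81.74 tilt [ 0.002  0.002 -1.   ] F [-0.1  0.5 -5.8] M [ 0.04 -0.03 -0.01] w 0.0399 gf 40.0 q [-0.72  0.34  0.05  1.83 -0.02  0.98  0.76]
shift mm (tool) [-139.  -321.8   -0.6] roll 0.001
```

Request:
servo_tool(
  increments=[
    {"tx": -8, "ty": -18, "tz": 0, "roll": 0, "fingers": 1},
    {"tx": -14, "ty": -33, "tz": 0, "roll": 0, "fingers": 1},
    {"tx": -17, "ty": -40, "tz": 0, "roll": 0, "fingers": 1},
    {"tx": -18, "ty": -42, "tz": 0, "roll": 0, "fingers": 1},
    {"tx": -18, "ty": -42, "tz": 0, "roll": 0, "fingers": 1},
  ],
)

```text
clock: 7.42
eef_pos: [0.5014, 0.1129, 0.1874]
eef_rot: [-0.225, -3.132, 0.002]
wrist_force: [-0.3, 0.5, -4.8]
gripper_width: 0.0395
grip_force: 40.0
```

Request:
servo_tool(
  increments=[
    {"tx": -18, "ty": -42, "tz": 0, "roll": 0, "fingers": 1},
    {"tx": -18, "ty": -41, "tz": 0, "roll": 0, "fingers": 1},
    {"tx": -16, "ty": -36, "tz": 0, "roll": 0, "fingers": 1},
    {"tx": -12, "ty": -28, "tz": 0, "roll": 0, "fingers": 1},
    {"tx": 0, "ty": 0, "tz": 0, "roll": 0, "fingers": 1},
  ],
)

```text
clock: 8.05
eef_pos: [0.5432, -0.0436, 0.1874]
eef_rot: [-0.234, -3.131, 0.004]
wrist_force: [0.7, 0.5, -5.8]
gripper_width: 0.0396
grip_force: 40.0
```

Request:
servo_tool(
  increments=[
    {"tx": 0, "ty": 0, "tz": 15, "roll": 0, "fingers": 1},
    {"tx": 0, "ty": 0, "tz": 20, "roll": 0, "fingers": 1},
    {"tx": 0, "ty": 0, "tz": 15, "roll": 0, "fingers": 1},
    {"tx": 0, "ty": 0, "tz": 0, "roll": 0, "fingers": 1},
  ],
)

```text
clock: 8.55
eef_pos: [0.5426, -0.0384, 0.1369]
eef_rot: [-0.225, -3.13, 0.0]
wrist_force: [-0.5, 0.2, -5.1]
gripper_width: 0.0398
grip_force: 40.0
```

Run:
```python
from h import *
np.set_printoptions(precision=4,suppress=True)
go(.545,-.038,.084,81.7)
for n in("top","scene"):
    im=robot.capture(n)
    for k in("mould","mould_face","mould_lug","cradle_seat","cradle","back_half","lever_pivot","lever_tip"): print(n,k,[(w(n,r["at"]),round(r["p"],2)) for r in robot.place_of(k,n) if w(n,r["at"])[1]<.15])
    u,v=map(int,px(n,[.545,-.04,.05]));cv2.imwrite(f"pics/{n}3.png",cv2.resize(im[v-40:v+40,u-50:u+50,::-1],None,fx=4,fy=4,interpolation=2))
a=[cv2.imread(f"pics/{n}3.png") for n in("top","scene")];cv2.imwrite("pics/c3.png",np.hstack(a))
```

```text
t 8.55 pos [ 0.5426 -0.0384  0.1369] yaw 81.77 tilt [-0.004  0.    -1.   ] F [-0.5  0.2 -5.1] M [-0.02  0.01  0.03] w 0.0398 gf 40.0 q [-0.16  0.4   0.18  1.89 -0.09  0.86  1.49]
shift mm (tool) [-2.5  0.7 52.9] roll 0.001
top mould [(array([ 0.5415, -0.0317,  0.0664]), 0.52)]
top mould_face [(array([ 0.545 , -0.0045,  0.1021]), 0.5)]
top mould_lug [(array([ 0.5416, -0.0344,  0.1495]), 0.72), (array([0.7783, 0.1123, 0.0002]), 0.32)]
top cradle_seat [(array([ 0.5456, -0.0247,  0.0163]), 0.78)]
top cradle []
top back_half [(array([0.5527, 0.0574, 0.0183]), 0.61)]
top lever_pivot []
top lever_tip []
scene mould [(array([ 0.5415, -0.0368,  0.0735]), 0.67)]
scene mould_face [(array([ 0.5508, -0.0061,  0.1025]), 0.79)]
scene mould_lug [(array([ 0.5448, -0.0323,  0.1554]), 0.74)]
scene cradle_seat [(array([ 0.5461, -0.022 ,  0.0178]), 0.65)]
scene cradle [(array([ 0.5415, -0.0532, -0.0002]), 0.71)]
scene back_half [(array([0.5577, 0.0583, 0.0166]), 0.57)]
scene lever_pivot [(array([ 0.528 , -0.1714,  0.0577]), 0.61), (array([ 0.5433, -0.0354,  0.0744]), 0.41)]
scene lever_tip [(array([ 0.5135, -0.2843,  0.0587]), 0.92)]
```

View pics/c3.png

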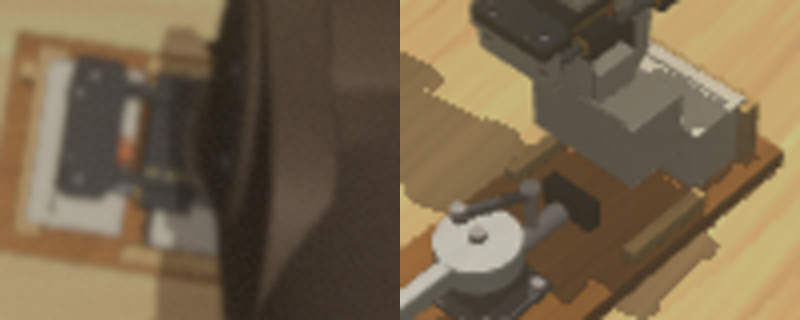

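The picture shows the mould level over the channel, clear of the pad and the fixed half, and roughly centred (about 2 mm toward -x). I'll shift 2 mm and go down slowly past rail height.

Request:
servo_tool(
  increments=[
    {"tx": -2.2, "ty": 0.5, "tz": 12, "roll": 0, "fingers": 1},
    {"tx": 0, "ty": 0, "tz": 12, "roll": 0, "fingers": 1},
    {"tx": 0, "ty": 0, "tz": 7, "roll": 0, "fingers": 1},
    {"tx": 0, "ty": 0, "tz": 0, "roll": 0, "fingers": 1},
    {"tx": 0, "ty": 0, "tz": 0, "roll": 0, "fingers": 1},
  ],
)

```text
clock: 10.07
eef_pos: [0.5464, -0.0388, 0.1078]
eef_rot: [0.227, 3.133, -0.0]
wrist_force: [-0.0, 0.3, -5.4]
gripper_width: 0.0397
grip_force: 40.0
```

Request:
servo_tool(
  increments=[
    {"tx": 0, "ty": 0, "tz": 3, "roll": 0, "fingers": 1},
    {"tx": 0, "ty": 0, "tz": 3, "roll": 0, "fingers": 1},
    {"tx": 0, "ty": 0, "tz": 3, "roll": 0, "fingers": 1},
    {"tx": 0, "ty": 0, "tz": 3, "roll": 0, "fingers": 1},
    {"tx": 0, "ty": 0, "tz": 0, "roll": 0, "fingers": 1},
  ],
)

```text
clock: 10.7
eef_pos: [0.5461, -0.0387, 0.0954]
eef_rot: [-0.227, -3.133, 0.0]
wrist_force: [-0.1, -0.2, -5.0]
gripper_width: 0.0397
grip_force: 40.0
```

```bash
python3 -c "
from h import *
go(.545,-.038,.084,81.7)"
```

```text
t 10.7 pos [ 0.5461 -0.0387  0.0954] yaw 81.7 tilt [-0.001  0.    -1.   ] F [-0.1 -0.2 -5. ] M [ 0.07 -0.05 -0.04] w 0.0397 gf 40.0 q [-0.15  0.46  0.17  1.92 -0.11  0.77  1.5 ]
shift mm (tool) [ 1.1  0.6 11.4] roll 0.0
```

Request:
servo_tool(
  increments=[
    {"tx": 0.8, "ty": 0, "tz": 4, "roll": 0, "fingers": 1},
    {"tx": 0, "ty": 0, "tz": 3, "roll": 0, "fingers": 1},
    {"tx": 0, "ty": 0, "tz": 2, "roll": 0, "fingers": 1},
    {"tx": 0, "ty": 0, "tz": 1, "roll": 0, "fingers": 1},
    {"tx": 0, "ty": 0, "tz": 0, "roll": 0, "fingers": 1},
  ],
)

```text
clock: 11.32
eef_pos: [0.5455, -0.0386, 0.0857]
eef_rot: [-0.227, -3.133, -0.0]
wrist_force: [0.2, 0.8, -5.7]
gripper_width: 0.0397
grip_force: 40.0
```

Request:
servo_tool(
  increments=[
    {"tx": 0, "ty": 0, "tz": 1, "roll": 0, "fingers": 1},
    {"tx": 0, "ty": 0, "tz": 1, "roll": 0, "fingers": 1},
    {"tx": 0, "ty": 0, "tz": 0, "roll": 0, "fingers": 1},
  ],
)

```text
clock: 11.7
eef_pos: [0.5455, -0.0387, 0.0838]
eef_rot: [0.227, 3.133, 0.0]
wrist_force: [-0.4, -0.1, -3.2]
gripper_width: 0.0399
grip_force: 40.0
```

```bash
python3 -c "
from h import *
go(.545,-.038,.084,81.7)"
```

```text
t 11.7 pos [ 0.5455 -0.0387  0.0838] yaw 81.7 tilt [ 0.  0. -1.] F [-0.4 -0.1 -3.2] M [0.   0.02 0.01] w 0.0399 gf 40.0 q [-0.15  0.47  0.16  1.93 -0.11  0.74  1.5 ]
shift mm (tool) [ 0.6  0.6 -0.2] roll -0.0
```

Request:
servo_tool(
  increments=[
    {"tx": 0, "ty": 0, "tz": 0.7, "roll": 0, "fingers": 1},
    {"tx": 0, "ty": 0, "tz": 0, "roll": 0, "fingers": 1},
    {"tx": 0, "ty": 1, "tz": 0, "roll": 0, "fingers": 1},
    {"tx": 0, "ty": 1, "tz": 0, "roll": 0, "fingers": 1},
  ],
)

```text
clock: 12.2
eef_pos: [0.5459, -0.0381, 0.0838]
eef_rot: [0.229, 3.132, -0.002]
wrist_force: [-2.8, -4.2, 4.8]
gripper_width: 0.0398
grip_force: 40.0
```

```bash
python3 -c "
from h import *
go(.545,-.038,.084,81.7)"
```

```text
t 12.2 pos [ 0.5459 -0.0381  0.0838] yaw 81.64 tilt [ 0.001 -0.001 -1.   ] F [-2.8 -4.2  4.8] M [-1.04  0.64  0.07] w 0.0398 gf 40.0 q [-0.15  0.47  0.16  1.93 -0.11  0.74  1.5 ]
shift mm (tool) [ 0.9 -0.  -0.2] roll -0.001
```

Request:
servo_tool(
  increments=[
    {"tx": 0, "ty": 0, "tz": -0.4, "roll": 0, "fingers": 1},
    {"tx": 0, "ty": 1, "tz": 0, "roll": 0, "fingers": 1},
    {"tx": 0, "ty": 1, "tz": 0, "roll": 0, "fingers": 1},
    {"tx": 0, "ty": 0.5, "tz": 0, "roll": 0, "fingers": 1},
  ],
)

```text
clock: 12.7
eef_pos: [0.5466, -0.0345, 0.0838]
eef_rot: [0.228, 3.132, -0.001]
wrist_force: [-0.6, -4.6, 4.5]
gripper_width: 0.04
grip_force: 40.0
```

```bash
python3 -c "
from h import *
go(.545,-.038,.084,81.7)"
```

```text
t 12.7 pos [ 0.5466 -0.0345  0.0838] yaw 81.69 tilt [ 0.001 -0.    -1.   ] F [-0.6 -4.6  4.5] M [-1.11  0.18  0.03] w 0.04 gf 40.0 q [-0.15  0.48  0.16  1.93 -0.11  0.74  1.5 ]
shift mm (tool) [ 1.1 -3.7 -0.2] roll -0.0
```

Request:
servo_tool(
  increments=[
    {"tx": 0, "ty": 0.8, "tz": -0.2, "roll": 0, "fingers": 1},
    {"tx": 0, "ty": 0.8, "tz": 0, "roll": 0, "fingers": 1},
    {"tx": 0, "ty": 0.7, "tz": 0, "roll": 0, "fingers": 1},
  ],
)

```text
clock: 13.08
eef_pos: [0.5466, -0.032, 0.0837]
eef_rot: [0.227, 3.133, -0.0]
wrist_force: [-0.5, -4.0, 4.9]
gripper_width: 0.0398
grip_force: 40.0
```

```bash
python3 -c "
from h import *
go(.545,-.038,.084,81.7)"
```

```text
t 13.07 pos [ 0.5466 -0.032   0.0837] yaw 81.7 tilt [ 0. -0. -1.] F [-0.5 -4.   4.9] M [-1.14  0.11  0.02] w 0.0398 gf 40.0 q [-0.16  0.48  0.16  1.93 -0.11  0.74  1.49]
shift mm (tool) [ 0.7 -6.2 -0.3] roll -0.0
```

Request:
servo_tool(
  increments=[
    {"tx": 0, "ty": 0.8, "tz": 0, "roll": 0, "fingers": 1},
    {"tx": 0, "ty": 0.8, "tz": 0, "roll": 0, "fingers": 1},
    {"tx": 0, "ty": 0.7, "tz": 0, "roll": 0, "fingers": 1},
  ],
)

```text
clock: 13.45
eef_pos: [0.5468, -0.0298, 0.0837]
eef_rot: [0.228, 3.133, -0.0]
wrist_force: [-1.3, -7.2, 4.8]
gripper_width: 0.0398
grip_force: 40.0
```

Request:
servo_tool(
  increments=[
    {"tx": 0, "ty": 0.7, "tz": 0, "roll": 0, "fingers": 1},
    {"tx": 0, "ty": 0.7, "tz": 0, "roll": 0, "fingers": 1},
  ],
)

```text
clock: 13.7
eef_pos: [0.547, -0.0284, 0.0837]
eef_rot: [0.228, 3.133, -0.0]
wrist_force: [-1.2, -6.0, 5.4]
gripper_width: 0.0399
grip_force: 40.0
```

```bash
python3 -c "
from h import *
go(.545,-.038,.084,81.7)"
```

```text
t 13.7 pos [ 0.547  -0.0284  0.0837] yaw 81.69 tilt [ 0. -0. -1.] F [-1.2 -6.   5.4] M [-1.2   0.18  0.02] w 0.0399 gf 40.0 q [-0.16  0.48  0.16  1.93 -0.11  0.74  1.49]
shift mm (tool) [ 0.6 -9.8 -0.3] roll -0.0
```

Request:
servo_tool(
  increments=[
    {"tx": 0, "ty": 0.7, "tz": 0, "roll": 0, "fingers": 1},
    {"tx": 0, "ty": 0.7, "tz": 0, "roll": 0, "fingers": 1},
  ],
)

```text
clock: 13.95
eef_pos: [0.5472, -0.0271, 0.0837]
eef_rot: [0.228, 3.133, -0.0]
wrist_force: [0.1, -5.5, 5.9]
gripper_width: 0.0399
grip_force: 40.0
```

```bash
python3 -c "
from h import *
go(.545,-.038,.084,81.7)"
```

```text
t 13.95 pos [ 0.5472 -0.0271  0.0837] yaw 81.69 tilt [ 0. -0. -1.] F [ 0.1 -5.5  5.9] M [-1.26  0.14 -0.01] w 0.0399 gf 40.0 q [-0.17  0.48  0.16  1.93 -0.11  0.74  1.48]
shift mm (tool) [  0.6 -11.1  -0.3] roll -0.0
```

Request:
servo_tool(
  increments=[
    {"tx": 0, "ty": 0.7, "tz": 0, "roll": 0, "fingers": 1},
    {"tx": 0, "ty": 0.7, "tz": 0, "roll": 0, "fingers": 1},
  ],
)

```text
clock: 14.2
eef_pos: [0.5473, -0.0257, 0.0837]
eef_rot: [0.228, 3.133, -0.0]
wrist_force: [-1.1, -4.4, 5.3]
gripper_width: 0.0402
grip_force: 40.0
```

```bash
python3 -c "
from h import *
go(.545,-.038,.084,81.7)"
```

```text
t 14.2 pos [ 0.5473 -0.0257  0.0837] yaw 81.68 tilt [-0. -0. -1.] F [-1.1 -4.4  5.3] M [-1.2   0.19  0.04] w 0.0402 gf 40.0 q [-0.17  0.48  0.16  1.93 -0.11  0.74  1.48]
shift mm (tool) [  0.5 -12.5  -0.3] roll -0.0
```

Request:
servo_tool(
  increments=[
    {"tx": 0, "ty": 0.7, "tz": 0, "roll": 0, "fingers": 1},
    {"tx": 0, "ty": 0.7, "tz": 0, "roll": 0, "fingers": 1},
  ],
)

```text
clock: 14.45
eef_pos: [0.5475, -0.0248, 0.0837]
eef_rot: [0.228, 3.133, -0.001]
wrist_force: [-0.9, -7.6, 6.4]
gripper_width: 0.0396
grip_force: 40.0
```

```bash
python3 -c "
from h import *
go(.545,-.038,.084,81.7)"
```

```text
t 14.45 pos [ 0.5475 -0.0248  0.0837] yaw 81.68 tilt [-0.    -0.001 -1.   ] F [-0.9 -7.6  6.4] M [-1.79  0.26  0.14] w 0.0396 gf 40.0 q [-0.17  0.48  0.16  1.93 -0.11  0.74  1.48]
shift mm (tool) [  0.6 -13.4  -0.2] roll -0.0
```

Force and moment are rising and travel lags the command, so the faces are meeting. A little more push, then hold.

Request:
servo_tool(
  increments=[
    {"tx": 0, "ty": 0.5, "tz": 0, "roll": 0, "fingers": 1},
    {"tx": 0, "ty": 0, "tz": 0, "roll": 0, "fingers": 1},
  ],
)

```text
clock: 14.7
eef_pos: [0.5475, -0.0248, 0.0838]
eef_rot: [0.228, 3.133, -0.002]
wrist_force: [-1.1, -8.7, 5.9]
gripper_width: 0.0396
grip_force: 40.0
```

```bash
python3 -c "
from h import *
go(.545,-.038,.084,81.7)"
```

```text
t 14.7 pos [ 0.5475 -0.0248  0.0838] yaw 81.66 tilt [-0.    -0.001 -1.   ] F [-1.1 -8.7  5.9] M [-1.75  0.2   0.15] w 0.0396 gf 40.0 q [-0.17  0.48  0.16  1.93 -0.11  0.74  1.48]
shift mm (tool) [  0.6 -13.4  -0.2] roll -0.001
```

Request:
servo_tool(
  increments=[
    {"tx": 0, "ty": 0.6, "tz": 0, "roll": 0, "fingers": 1},
    {"tx": 0, "ty": 0.3, "tz": 0, "roll": 0, "fingers": 1},
    {"tx": 0, "ty": 0, "tz": 0, "roll": 0, "fingers": 1},
    {"tx": 0, "ty": 0, "tz": 0, "roll": 0, "fingers": 1},
  ],
)

```text
clock: 15.2
eef_pos: [0.5476, -0.0247, 0.0838]
eef_rot: [-0.229, -3.133, 0.003]
wrist_force: [-1.7, -11.1, 6.4]
gripper_width: 0.0397
grip_force: 40.0
```

```bash
python3 -c "
from h import *
go(.545,-.038,.084,81.7)"
```

```text
t 15.2 pos [ 0.5476 -0.0247  0.0838] yaw 81.64 tilt [-0.    -0.002 -1.   ] F [ -1.7 -11.1   6.4] M [-2.23  0.35  0.26] w 0.0397 gf 40.0 q [-0.17  0.48  0.16  1.93 -0.11  0.74  1.48]
shift mm (tool) [  0.6 -13.5  -0.2] roll -0.001
```

Request:
servo_tool(
  increments=[
    {"tx": 0, "ty": 0, "tz": 0, "roll": 0, "fingers": 1},
    {"tx": 0, "ty": 0, "tz": 0, "roll": 0, "fingers": 1},
    {"tx": 0, "ty": 0, "tz": 0, "roll": 0, "fingers": 0.4},
    {"tx": 0, "ty": 0, "tz": 0, "roll": 0, "fingers": 0.2},
    {"tx": 0, "ty": 0, "tz": 0, "roll": 0, "fingers": 0.1},
  ],
)

```text
clock: 15.82
eef_pos: [0.5475, -0.0216, 0.0833]
eef_rot: [-0.226, -3.133, -0.001]
wrist_force: [0.4, 0.5, 0.9]
gripper_width: 0.0651
grip_force: 0.0
```

Request:
servo_tool(
  increments=[
    {"tx": 0, "ty": 0, "tz": 0, "roll": 0, "fingers": 0.1},
    {"tx": 0, "ty": 0, "tz": 0, "roll": 0, "fingers": 0.1},
    {"tx": 0, "ty": 0, "tz": 0, "roll": 0, "fingers": 0.1},
    {"tx": 0, "ty": 0, "tz": 0, "roll": 0, "fingers": 0.1},
  ],
)

```text
clock: 16.32
eef_pos: [0.5478, -0.0227, 0.0836]
eef_rot: [-0.227, -3.133, -0.0]
wrist_force: [-0.1, 0.6, -0.6]
gripper_width: 0.0825
grip_force: 0.0
```

```bash
python3 -c "
from h import *
go(.545,-.038,.084,81.7)"
```

```text
t 16.32 pos [ 0.5478 -0.0227  0.0836] yaw 81.7 tilt [ 0.  0. -1.] F [-0.1  0.6 -0.6] M [ 0.02 -0.04 -0.01] w 0.0825 gf 0.0 q [-0.17  0.48  0.16  1.93 -0.11  0.74  1.48]
shift mm (tool) [  0.6 -15.5  -0.4] roll -0.0
```

Released cleanly. Now straight up, then turn the tool 90° for the lever.

Request:
servo_tool(
  increments=[
    {"tx": 0, "ty": 0, "tz": -15, "roll": 0, "fingers": 0.1},
    {"tx": 0, "ty": 0, "tz": -30, "roll": 0, "fingers": 0.1},
    {"tx": 0, "ty": 0, "tz": -40, "roll": 0, "fingers": 0.1},
    {"tx": 0, "ty": 0, "tz": -15, "roll": 0, "fingers": 1},
    {"tx": 0, "ty": 0, "tz": 0, "roll": 0.1, "fingers": 1},
  ],
  grip_force=30,
)

```text
clock: 16.95
eef_pos: [0.5486, -0.0228, 0.1856]
eef_rot: [0.386, 3.115, 0.001]
wrist_force: [0.4, -0.7, -0.1]
gripper_width: 0.067
grip_force: 0.0
```

Request:
servo_tool(
  increments=[
    {"tx": 0, "ty": 0, "tz": 0, "roll": 0.18, "fingers": 1},
    {"tx": 0, "ty": 0, "tz": 0, "roll": 0.18, "fingers": 1},
    {"tx": 0, "ty": 0, "tz": 0, "roll": 0.18, "fingers": 1},
    {"tx": 0, "ty": 0, "tz": 0, "roll": 0.18, "fingers": 1},
    {"tx": 0, "ty": 0, "tz": 0, "roll": 0.18, "fingers": 1},
  ],
)

```text
clock: 17.58
eef_pos: [0.5475, -0.0226, 0.1837]
eef_rot: [-1.709, -2.635, 0.0]
wrist_force: [-0.7, 0.5, 0.9]
gripper_width: 0.0176
grip_force: 0.0
```

Request:
servo_tool(
  increments=[
    {"tx": 0, "ty": 0, "tz": 0, "roll": 0.18, "fingers": 1},
    {"tx": 0, "ty": 0, "tz": 0, "roll": 0.18, "fingers": 1},
    {"tx": 0, "ty": 0, "tz": 0, "roll": 0.18, "fingers": 1},
    {"tx": 0, "ty": 0, "tz": 0, "roll": 0.02, "fingers": 1},
    {"tx": 0, "ty": 0, "tz": 0, "roll": 0, "fingers": 1},
  ],
)

```text
clock: 18.2
eef_pos: [0.5477, -0.0226, 0.1837]
eef_rot: [-2.361, -2.072, 0.0]
wrist_force: [0.6, -0.2, 0.0]
gripper_width: 0.0004
grip_force: 0.0
```

```bash
python3 -c "
from h import *
go(.559,-.266,.18,-8)"
```

```text
t 18.2 pos [ 0.5477 -0.0226  0.1837] yaw -7.47 tilt [-0.  0. -1.] F [ 0.6 -0.2  0. ] M [-0.09  0.06  0.03] w 0.0004 gf 0.0 q [-0.46  0.38  0.55  1.85 -0.23  0.98  0.05]
shift mm (tool) [-239.9   42.9    3.6] roll 0.009
```

Request:
servo_tool(
  increments=[
    {"tx": -35, "ty": 8, "tz": 0, "roll": 0, "fingers": 1},
    {"tx": -45, "ty": 8, "tz": 0, "roll": 0, "fingers": 1},
    {"tx": -50, "ty": 9, "tz": 0, "roll": 0, "fingers": 1},
    {"tx": -50, "ty": 9, "tz": 0, "roll": 0, "fingers": 1},
    {"tx": -45, "ty": 9, "tz": 0, "roll": 0, "fingers": 1},
  ],
)

```text
clock: 18.82
eef_pos: [0.5601, -0.2534, 0.1837]
eef_rot: [2.362, 2.071, 0.0]
wrist_force: [1.7, -1.0, 0.3]
gripper_width: 0.0004
grip_force: 0.0
```

Request:
servo_tool(
  increments=[
    {"tx": -15, "ty": 0, "tz": 0, "roll": 0, "fingers": 1},
    {"tx": 0, "ty": 0, "tz": 0, "roll": 0, "fingers": 1},
    {"tx": 0, "ty": 0, "tz": 0, "roll": 0, "fingers": 1},
  ],
)

```text
clock: 19.2
eef_pos: [0.5587, -0.2643, 0.1834]
eef_rot: [-2.361, -2.07, -0.001]
wrist_force: [0.3, -0.9, 0.2]
gripper_width: 0.0002
grip_force: 0.0
```

Run:
```python
from h import *
np.set_printoptions(precision=4,suppress=True)
go(.559,-.266,.045,-8)
for n in("scene","top"):
    im=robot.capture(n)
    for k in("lever_pivot","lever_tip","mould","mould_face","back_half","cradle_seat"): print(n,k,[(w(n,r["at"]),round(r["p"],2)) for r in robot.place_of(k,n) if w(n,r["at"])[1]<.15])
    u,v=map(int,px(n,[.54,-.12,.05]));cv2.imwrite(f"pics/{n}4.png",cv2.resize(im[v-60:v+60,u-75:u+75,::-1],(400,320),interpolation=2))
a=[cv2.imread(f"pics/{n}4.png") for n in("top","scene")];cv2.imwrite("pics/c4.png",np.hstack(a))
```

```text
t 19.2 pos [ 0.5587 -0.2643  0.1834] yaw -7.52 tilt [-0.     0.001 -1.   ] F [ 0.3 -0.9  0.2] M [-0.12  0.07 -0.06] w 0.0002 gf 0.0 q [-0.02  0.5   0.56  1.68 -0.3   1.05  0.5 ]
shift mm (tool) [ -1.9   0.6 138.4] roll 0.008
scene lever_pivot [(array([ 0.5268, -0.1702,  0.0563]), 0.67)]
scene lever_tip [(array([ 0.5114, -0.2879,  0.0615]), 0.88)]
scene mould [(array([ 0.5495, -0.0218,  0.0181]), 0.76), (array([ 0.7754,  0.1155, -0.0004]), 0.17)]
scene mould_face [(array([0.5535, 0.0089, 0.0474]), 0.68)]
scene back_half [(array([ 0.5254, -0.1702,  0.0563]), 0.73), (array([0.5588, 0.06  , 0.0167]), 0.56)]
scene cradle_seat [(array([ 0.543 , -0.0235,  0.0187]), 0.72)]
top lever_pivot [(array([ 0.5229, -0.1701,  0.0612]), 0.63)]
top lever_tip [(array([ 0.5062, -0.2877,  0.06  ]), 0.84), (array([ 0.5495, -0.0212,  0.0988]), 0.26)]
top mould [(array([ 0.5452, -0.0203,  0.0123]), 0.78)]
top mould_face [(array([0.5526, 0.0122, 0.0491]), 0.85)]
top back_half [(array([0.5537, 0.0552, 0.0174]), 0.89), (array([ 0.5067, -0.289 ,  0.0613]), 0.39)]
top cradle_seat [(array([ 0.5469, -0.0217,  0.0211]), 0.85)]
```

View pics/c4.png

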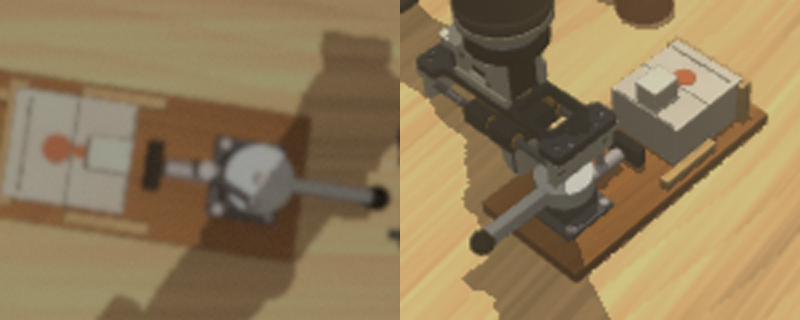

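The picture shows the mould home against the fixed half: the two stains line up and no gap is visible. The lever is still open, ball at (375,197) on the left. I'll check where the gripper projects in the top view before going down.

Run:
```python
from h import *
for n in("top","scene"):
    c,f,R,t=cal(n);u,v=map(int,px(n,[.54,-.12,.05]))
    g=lambda X:(np.array(px(n,X))-[u-75,v-60])*2.667
    print(n,"cam",-R.T@t,g([.5587,-.2643,.1834]),g([.5587,-.2643,.25]),"ball",g([.5095,-.288,.061]))
```

```text
top cam [0.50424068 0.08102157 0.96124852] [408.5844 136.5504] [446.9892 130.9497] ball [377.1138 196.0245]
scene cam [ 1.10238109 -0.80554284  1.0070736 ] [120.5484 167.2209] [114.1476 117.8814] ball [ 78.9432 241.8969]
```

Consistent. Descending beside the lever.

Request:
servo_tool(
  increments=[
    {"tx": -2, "ty": 2, "tz": 25, "roll": 0.008, "fingers": 1},
    {"tx": 0, "ty": 0, "tz": 35, "roll": 0, "fingers": 1},
    {"tx": 0, "ty": 0, "tz": 35, "roll": 0, "fingers": 1},
    {"tx": 0, "ty": 0, "tz": 30, "roll": 0, "fingers": 1},
    {"tx": 0, "ty": 0, "tz": 13, "roll": 0, "fingers": 1},
  ],
)

```text
clock: 20.52
eef_pos: [0.5592, -0.2682, 0.044]
eef_rot: [-2.372, -2.057, 0.002]
wrist_force: [0.7, 0.6, 0.2]
gripper_width: 0.0005
grip_force: 0.0
```

Request:
servo_tool(
  increments=[
    {"tx": 0, "ty": -5, "tz": 0, "roll": 0, "fingers": 1},
    {"tx": 0, "ty": -4, "tz": 0, "roll": 0, "fingers": 1},
    {"tx": 0, "ty": -3, "tz": 0, "roll": 0, "fingers": 1},
    {"tx": 0, "ty": -3, "tz": 0, "roll": 0, "fingers": 1},
    {"tx": 0, "ty": 0, "tz": 0, "roll": 0, "fingers": 1},
  ],
)

```text
clock: 21.15
eef_pos: [0.5451, -0.2664, 0.046]
eef_rot: [2.373, 2.058, 0.001]
wrist_force: [0.4, 0.9, 0.3]
gripper_width: 0.0004
grip_force: 0.0
```

```bash
cat >> h.py <<'E'
def lev(px_=.5253,py_=-.1702):
    o=robot.get_obs();M=Ro.from_rotvec(o["eef_rot"]).as_matrix();p=np.array(o["eef_pos"])
    F=np.array(o["wrist_force"]);d=M.T@(np.array([px_,py_,p[2]])-p)*1000
    yaw=np.degrees(np.arctan2(M[1,1],M[0,1]))
    print("t",round(o["clock"],2),"pos",p.round(4),"theta_tool",round(np.radians(-8-yaw),3),"pivot in tool",d.round(1),"F tool",(M.T@F).round(1),"q",np.round(o["qpos"],2))
E
python3 -c "
from h import *
lev()"
```

```text
t 21.15 pos [ 0.5451 -0.2664  0.046 ] theta_tool 0.003 pivot in tool [ 92.4 -33.3  -0. ] F tool [ 0.9  0.3 -0.3] q [ 0.04  0.64  0.48  1.83 -0.41  0.77  0.6 ]
```

Request:
servo_tool(
  increments=[
    {"tx": 0, "ty": -4, "tz": 0, "roll": 0, "fingers": 1},
    {"tx": 0, "ty": -3, "tz": 0, "roll": 0, "fingers": 1},
    {"tx": -1, "ty": -4.5, "tz": 0, "roll": 0.05, "fingers": 1},
    {"tx": -1.1, "ty": -4.5, "tz": 0, "roll": 0.05, "fingers": 1},
    {"tx": -1.1, "ty": -4.5, "tz": 0, "roll": 0.05, "fingers": 1},
  ],
)

```text
clock: 21.78
eef_pos: [0.5247, -0.2664, 0.0458]
eef_rot: [2.524, 1.869, 0.001]
wrist_force: [3.8, -2.7, -2.0]
gripper_width: 0.0001
grip_force: 2.0
```

```bash
python3 -c "
from h import *
lev()"
```

```text
t 21.77 pos [ 0.5247 -0.2664  0.0458] theta_tool 0.156 pivot in tool [ 92.2 -27.4  -0.1] F tool [-1.5  4.4  2. ] q [ 0.02  0.63  0.52  1.88 -0.44  0.75  0.5 ]
```

Contact felt at 4.4 N. Following the arc.

Request:
servo_tool(
  increments=[
    {"tx": -1.8, "ty": -7.5, "tz": 0, "roll": 0.08, "fingers": 1},
    {"tx": -1.8, "ty": -7.5, "tz": 0, "roll": 0.08, "fingers": 1},
    {"tx": -1.8, "ty": -7.5, "tz": 0, "roll": 0.08, "fingers": 1},
    {"tx": -1.8, "ty": -7.5, "tz": 0, "roll": 0.08, "fingers": 1},
  ],
)

```text
clock: 22.28
eef_pos: [0.4953, -0.2617, 0.0461]
eef_rot: [2.788, 1.441, 0.002]
wrist_force: [7.0, -4.2, -4.4]
gripper_width: 0.0004
grip_force: 4.0
```

```bash
python3 -c "
from h import *
lev()"
```

```text
t 22.27 pos [ 0.4953 -0.2617  0.0461] theta_tool 0.477 pivot in tool [ 92.  -28.5  -0.1] F tool [0.6 8.1 4.4] q [-0.03  0.61  0.61  1.96 -0.52  0.73  0.27]
```

Request:
servo_tool(
  increments=[
    {"tx": -1.8, "ty": -7.6, "tz": 0, "roll": 0.08, "fingers": 1},
    {"tx": -1.8, "ty": -7.6, "tz": 0, "roll": 0.08, "fingers": 1},
    {"tx": -1.8, "ty": -7.6, "tz": 0, "roll": 0.08, "fingers": 1},
    {"tx": -1.8, "ty": -7.6, "tz": 0, "roll": 0.08, "fingers": 1},
  ],
)

```text
clock: 22.78
eef_pos: [0.4684, -0.2476, 0.0463]
eef_rot: [2.981, 0.977, 0.004]
wrist_force: [7.0, -5.9, -4.0]
gripper_width: 0.0004
grip_force: 4.6
```

```bash
python3 -c "
from h import *
lev()"
```

```text
t 22.77 pos [ 0.4684 -0.2476  0.0463] theta_tool 0.798 pivot in tool [ 91.7 -28.7  -0.1] F tool [2.1 8.9 4. ] q [-0.11  0.6   0.7   2.04 -0.59  0.71  0.03]
```

Request:
servo_tool(
  increments=[
    {"tx": -1.8, "ty": -7.6, "tz": 0, "roll": 0.08, "fingers": 1},
    {"tx": -1.8, "ty": -7.6, "tz": 0, "roll": 0.08, "fingers": 1},
    {"tx": -1.8, "ty": -7.6, "tz": 0, "roll": 0.08, "fingers": 1},
    {"tx": -1.8, "ty": -7.6, "tz": 0, "roll": 0.08, "fingers": 1},
  ],
)

```text
clock: 23.28
eef_pos: [0.4469, -0.2248, 0.0463]
eef_rot: [3.099, 0.489, 0.004]
wrist_force: [6.3, -5.5, -2.3]
gripper_width: 0.0006
grip_force: 3.7
```

```bash
python3 -c "
from h import *
lev()"
```

```text
t 23.27 pos [ 0.4469 -0.2248  0.0463] theta_tool 1.118 pivot in tool [ 91.5 -27.8   0.1] F tool [4.3 7.2 2.3] q [-0.21  0.59  0.8   2.11 -0.66  0.7  -0.22]
```

Request:
servo_tool(
  increments=[
    {"tx": -1.8, "ty": -7.6, "tz": 0, "roll": 0.08, "fingers": 1},
    {"tx": -1.8, "ty": -7.6, "tz": 0, "roll": 0.08, "fingers": 1},
    {"tx": -1.8, "ty": -7.6, "tz": 0, "roll": 0.08, "fingers": 1},
  ],
)

```text
clock: 23.65
eef_pos: [0.4354, -0.2029, 0.0461]
eef_rot: [3.138, 0.115, 0.002]
wrist_force: [2.1, -2.5, -0.3]
gripper_width: 0.0003
grip_force: 1.2
```

```bash
python3 -c "
from h import *
lev()"
```

```text
t 23.65 pos [ 0.4354 -0.2029  0.0461] theta_tool 1.358 pivot in tool [ 92.1 -26.    0.1] F tool [1.9 2.6 0.3] q [-0.29  0.59  0.87  2.16 -0.72  0.71 -0.42]
```

Request:
servo_tool(
  increments=[
    {"tx": -0.9, "ty": -4, "tz": 0, "roll": 0.04, "fingers": 1},
    {"tx": -0.9, "ty": -4, "tz": 0, "roll": 0.04, "fingers": 1},
    {"tx": -0.5, "ty": -2, "tz": 0, "roll": 0.02, "fingers": 1},
    {"tx": 0, "ty": 0, "tz": 0, "roll": 0, "fingers": 1},
  ],
)

```text
clock: 24.15
eef_pos: [0.432, -0.192, 0.0455]
eef_rot: [-3.141, 0.033, 0.001]
wrist_force: [0.6, 0.3, 0.5]
gripper_width: 0.0007
grip_force: 0.0
```

Run:
```python
from h import *
np.set_printoptions(precision=4,suppress=True)
lev()
for n in("scene","top"):
    robot.capture(n);print(n,[(w(n,r["at"]),round(r["p"],2)) for r in robot.place_of("lever_tip",n)])
```

```text
t 24.15 pos [ 0.432  -0.192   0.0455] theta_tool 1.452 pivot in tool [ 92.8 -23.8  -0. ] F tool [ 0.5 -0.3 -0.5] q [-0.33  0.6   0.9   2.18 -0.75  0.71 -0.51]
scene [(array([ 0.4115, -0.1523,  0.06  ]), 0.83)]
top []
```

The lever has snapped away from the fingers: force is zero and the ball is at the closed position. Backing off and lifting.

Request:
servo_tool(
  increments=[
    {"tx": 0, "ty": 10, "tz": 0, "roll": 0, "fingers": 1},
    {"tx": 0, "ty": 20, "tz": 0, "roll": 0, "fingers": 1},
    {"tx": 0, "ty": 20, "tz": -10, "roll": 0, "fingers": 1},
    {"tx": 0, "ty": 0, "tz": -40, "roll": 0, "fingers": 1},
    {"tx": 0, "ty": 0, "tz": -50, "roll": 0, "fingers": 1},
  ],
)

```text
clock: 24.98
eef_pos: [0.4301, -0.2436, 0.147]
eef_rot: [3.141, -0.037, -0.003]
wrist_force: [1.5, 0.1, -0.1]
gripper_width: 0.0003
grip_force: 0.0
```

Request:
servo_tool(
  increments=[
    {"tx": 0, "ty": 40, "tz": -40, "roll": 0, "fingers": 1},
    {"tx": 0, "ty": 40, "tz": 0, "roll": 0, "fingers": 1},
    {"tx": 0, "ty": 0, "tz": 0, "roll": 0, "fingers": 1},
    {"tx": 0, "ty": 0, "tz": 0, "roll": 0, "fingers": 1},
  ],
)

```text
clock: 25.48
eef_pos: [0.4288, -0.3224, 0.1857]
eef_rot: [-3.141, 0.035, 0.001]
wrist_force: [0.2, -0.9, -0.7]
gripper_width: 0.0003
grip_force: 0.0
```

Run:
```python
from h import *
np.set_printoptions(precision=4,suppress=True)
lev()
for n in("scene","top"):
    im=robot.capture(n)
    for k in("lever_tip","mould","mould_face"):print(n,k,[(w(n,r["at"]),round(r["p"],2)) for r in robot.place_of(k,n) if w(n,r["at"])[1]<.15])
    u,v=map(int,px(n,[.52,-.1,.05]));cv2.imwrite(f"pics/{n}5.png",cv2.resize(im[v-60:v+60,u-75:u+75,::-1],(400,320),interpolation=2))
a=[cv2.imread(f"pics/{n}5.png") for n in("top","scene")];cv2.imwrite("pics/c5.png",np.hstack(a))
```

```text
t 25.48 pos [ 0.4288 -0.3224  0.1857] theta_tool 1.454 pivot in tool [  93.  -154.4    0. ] F tool [0.3 0.9 0.7] q [-0.2   0.5   1.08  1.9  -0.51  1.05 -0.5 ]
scene lever_tip [(array([ 0.4133, -0.1537,  0.0609]), 0.96)]
scene mould [(array([ 0.5478, -0.0211,  0.0195]), 0.79)]
scene mould_face [(array([0.5549, 0.0102, 0.048 ]), 0.67)]
top lever_tip [(array([ 0.4084, -0.1521,  0.0627]), 0.86)]
top mould [(array([ 0.5458, -0.0154,  0.0146]), 0.83)]
top mould_face [(array([0.547 , 0.0088, 0.0464]), 0.74)]
```

View pics/c5.png

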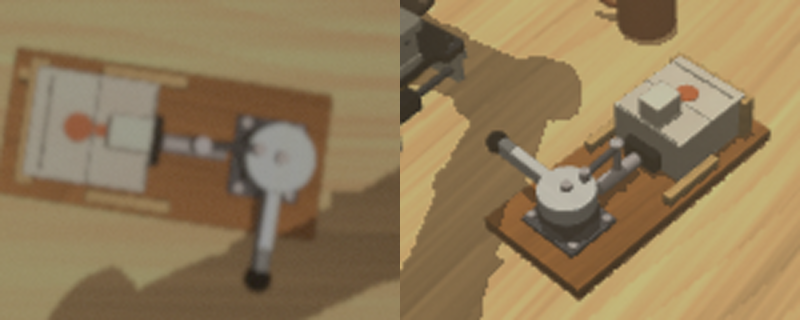

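The lever is closed: the ball at (257,280) points to the cradle's -x. The pad presses on the mould, the faces are together, and the arm is clear, so I'm handing in.

```bash
python3 -c "
from bench import robot
print(robot.hand_in())"
```

```text
the job is handed in; nothing more can be done
None
```

The job is handed in after about 25 s of the 72 s allowed: the mould half was pressed home at about 11 N and released, the lever snapped past centre and stayed closed, and the arm is clear of everything.

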